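# Load the analyser carrier with the row of sample tubes, in order

## Robot

A 6-joint arm with a two-finger parallel gripper is mounted at the origin on a cart in front of the work surface, level with it; the furniture and walls round the work are solid. World frame = base frame: x ahead of the robot, y to its left, z up, the work surface at z = 0. Lengths are in mm, angles in degrees, forces in N, time in s.
With the tool pointing down it reaches from about 350 to 850 mm from the base axis. Payload 8.1 kg.
Tool frame: the origin (TCP) lies midway between the tips of the shut fingers; the grasp point (between the pads) lies 19 mm behind it; x points along the fingers, y is the direction in which the jaws open and shut, and the axes are right-handed (so a half turn about x gives the same grasp; the last joint's range is limited). The gripper opens to 85 mm and grips with 20 to 120 N. Pads are 22 mm wide; open, the fingers measure 114 mm over their backs; the gripper's body (76 mm by 85 mm) begins 54 mm behind the grasp point. The pads swing forward as they close: fully open they stand 13 mm farther back than shut.
Start: joints at [-68.95, 7.471, 85.268, -0, 87.261, -4.893], TCP at [262.511, -539.531, 231.292] pointing down, gripper open.
Joint ranges: [-169.43, 169.43], [-51.17, 129.36], [1.28, 143.12], [-76.62, 256.62], [0, 156.53], [-152.29, 152.29]. Speed limits (degrees/s): [136.94, 136.94, 159.86, 180, 180, 180].

## Interface

Orientations are given as [roll, pitch, yaw] about the fixed x, y, z axes, in that order (R = Rz(yaw) Ry(pitch) Rx(roll)).
In Python, from bench import r gives the robot as it stands.
- The arm moves only by the tool move_arm, never from a script. Its argument "deltas" is a list of rows, each a list of 2 entries, a list of its own where there are three numbers: the shift along the tool's x, y, z in mm, then the turn about the tool's x in degrees. A call has 1 to 12 rows; each row is the pose to reach, as a shift and turn from the pose measured when the call began, along the tool's axes at that moment; what a row does not reach only later rows make up. A row lasts 1/8 s, in which the tool goes at most 62.5 mm and 10.7 degrees, less where a joint would pass 70% of its speed; a pose out of reach is approached as far as the arm can. A call with a gripper value outside its range is refused whole. "jaw" is the opening, from -1 (shut) to 1 (fully open), set as the call begins (left out, the last holds). The fingers move at their own pace and stop on an object; "squeeze" is the grip in N (left out, the last holds). Time passes only in rows, so rows that repeat a pose let the fingers close. It gives the time, the measured TCP pose, the force and the opening at its end, in the units of the state.
- r.sense(): the state, without advancing time (a new reading comes with each control period).
- r.snapshot(name): name is "scene" or "top" or "wrist"; returns (picture, depth): 480x640x3 uint8, red, green, blue; 480x640 float32, mm along the optical axis (not along the pixel's ray), 0 where there is no reading.
- r.get_calibration(name): a dict with "fovy" (degrees; the focal length in pixels is half the picture's height over the tangent of half this angle, whatever the lens; pixels are square), "cx", "cy" (the principal point, pixels), "k1" (the pictures are not rectified: a ray, as slopes to the right and down, at radius r is drawn at 1 + k1 r^2 times it, then the intrinsics apply), "position" and "attitude" of the camera in the world; the wrist camera has in their place "tool_from_camera" (4x4, takes a point from camera to tool coordinates, whose origin is the TCP and whose axes are the tool frame's). Camera axes: x right, y down, z forward; pixel columns grow to the right and rows downward; lengths in mm; the calibration is good to about 2 mm. A picture is of the moment at which its call begins: read the wrist's pose just before it. get_calibration takes no time and is no camera call.
- r.hand_in(): hands the job in, once; it reports no verdict.
The state is a dict: "time": time; "joint_pos": joint angles; "qd": joint speeds; "joint_efforts": joint torques, N m; "tool_pos": TCP position; "tcp_rot": TCP orientation; "ft_force": force on the tool from outside, world axes, zero at the start; "wrist_torque": the same for the moment, N m; "finger_gap": finger opening in mm.
Only numpy, scipy, OpenCV 4.12 (cv2) and the standard library are available. Lean on these libraries where they do the work, as an engineer would, in place of code of your own. Each camera call takes 0.05 s, during which the arm holds its last target. There are 200 camera calls.

## Task

Move the four tall sample tubes from the stepped white rack into the grey analyser carrier, keeping their order because the analyser knows each sample only by its place: the tube nearest the rack's red end goes into the well nearest the carrier's red nose, and so on along the row. Keep the tubes upright and seat each one fully down in its well. Leave the four small retained vials standing in the rack's lower step as they are.

Things in the scene. Friction and masses are not known exactly. Their poses are not given: they have to be found in the camera images.
- sample_rack: Stepped white rack, 168x68 mm, RED plate (54 mm high) on one end, fixed. Origin: centre of underside; +y runs along the row to the red end. Back step 46 mm high: wells 29 mm wide at x=+16, y=+60,+20,-20,-60 mm, a sample tube in each, order differs. Front step 26 mm high: at x=-17, same y, stands the small vial of the same cap colour. All well floors: 4 mm above the worktop.
- carrier: Analyser carrier: narrow grey block 181x40 mm, 46 mm high, RED nose at one end, black tail at the other, fixed, lying any way round. Origin: underside, midway along the row; +y runs along the row to the red nose. Four empty wells 29 mm wide with bevelled mouths, 42 mm deep (floor 4 mm above the worktop), at x=0, y=+60,+20,-20,-60 mm.
- tube_blue_mid (a point): Centre (half-way up) of the tall sample tube with the blue cap: 95 mm tall, frosted body 25 mm wide with white label, lowest 17 mm tapering to a 9 mm foot, so it centres itself in a well. Grip its round cap: 28 mm wide, 28.5 to 47.5 mm above this point. z: up along the tube. Fully seated, this point is 51.5 mm above the worktop. 40 g, 2 mm play in the well.
- vial_blue_mid (a point): Centre (half-way up) of the small retained vial with the blue cap: 48 mm tall, 13 mm wide, standing loose in the rack's lower front step, its top 52 mm above the worktop. It stays where it is.
- tube_green_mid (a point): Centre (half-way up) of the tall sample tube with the green cap: 95 mm tall, frosted body 25 mm wide with white label, lowest 17 mm tapering to a 9 mm foot, so it centres itself in a well. Grip its round cap: 28 mm wide, 28.5 to 47.5 mm above this point. z: up along the tube. Fully seated, this point is 51.5 mm above the worktop. 40 g, 2 mm play in the well.
- vial_green_mid (a point): Centre (half-way up) of the small retained vial with the green cap: 48 mm tall, 13 mm wide, standing loose in the rack's lower front step, its top 52 mm above the worktop. It stays where it is.
- tube_yellow_mid (a point): Centre (half-way up) of the tall sample tube with the yellow cap: 95 mm tall, frosted body 25 mm wide with white label, lowest 17 mm tapering to a 9 mm foot, so it centres itself in a well. Grip its round cap: 28 mm wide, 28.5 to 47.5 mm above this point. z: up along the tube. Fully seated, this point is 51.5 mm above the worktop. 40 g, 2 mm play in the well.
- vial_yellow_mid (a point): Centre (half-way up) of the small retained vial with the yellow cap: 48 mm tall, 13 mm wide, standing loose in the rack's lower front step, its top 52 mm above the worktop. It stays where it is.
- tube_purple_mid (a point): Centre (half-way up) of the tall sample tube with the purple cap: 95 mm tall, frosted body 25 mm wide with white label, lowest 17 mm tapering to a 9 mm foot, so it centres itself in a well. Grip its round cap: 28 mm wide, 28.5 to 47.5 mm above this point. z: up along the tube. Fully seated, this point is 51.5 mm above the worktop. 40 g, 2 mm play in the well.
- vial_purple_mid (a point): Centre (half-way up) of the small retained vial with the purple cap: 48 mm tall, 13 mm wide, standing loose in the rack's lower front step, its top 52 mm above the worktop. It stays where it is.

How it is judged (in metres and radians):
At the end, for the whole second after the job is handed in: All four tubes stand seated in the carrier (within 10 mm of a well's centre and 6 mm of full depth, tilted under 0.2 rad, still), ordered from its red nose as they stood from the rack's red end; each small vial is within 12 mm of where it stood, upright (((y of vial_blue_mid in the frame of sample_rack between 0.045 and 0.075 m and y of tube_blue_mid in the frame of carrier between 0.05 and 0.07 m) or (y of vial_blue_mid in the frame of sample_rack between 0.005 and 0.035 m and y of tube_blue_mid in the frame of carrier between 0.01 and 0.03 m) or (y of vial_blue_mid in the frame of sample_rack between -0.035 and -0.005 m and y of tube_blue_mid in the frame of carrier between -0.03 and -0.01 m) or (y of vial_blue_mid in the frame of sample_rack between -0.075 and -0.045 m and y of tube_blue_mid in the frame of carrier between -0.07 and -0.05 m)) and x of tube_blue_mid in the frame of carrier between -0.01 and 0.01 m and z of tube_blue_mid in the frame of carrier between 0.0455 and 0.0575 m and angle between each of tube_blue_mid, tube_green_mid, tube_yellow_mid, tube_purple_mid's own z axis and vertical below 0.2 rad and linear speed of each of tube_blue, tube_green, tube_yellow, tube_purple below 0.02 m/s and distance of each of vial_blue_mid, vial_green_mid, vial_yellow_mid, vial_purple_mid from where it was at the start of the episode below 0.012 m and angle between each of vial_blue_mid, vial_green_mid, vial_yellow_mid, vial_purple_mid's own z axis and vertical below 0.35 rad and ((y of vial_green_mid in the frame of sample_rack between 0.045 and 0.075 m and y of tube_green_mid in the frame of carrier between 0.05 and 0.07 m) or (y of vial_green_mid in the frame of sample_rack between 0.005 and 0.035 m and y of tube_green_mid in the frame of carrier between 0.01 and 0.03 m) or (y of vial_green_mid in the frame of sample_rack between -0.035 and -0.005 m and y of tube_green_mid in the frame of carrier between -0.03 and -0.01 m) or (y of vial_green_mid in the frame of sample_rack between -0.075 and -0.045 m and y of tube_green_mid in the frame of carrier between -0.07 and -0.05 m)) and x of tube_green_mid in the frame of carrier between -0.01 and 0.01 m and z of tube_green_mid in the frame of carrier between 0.0455 and 0.0575 m and ((y of vial_yellow_mid in the frame of sample_rack between 0.045 and 0.075 m and y of tube_yellow_mid in the frame of carrier between 0.05 and 0.07 m) or (y of vial_yellow_mid in the frame of sample_rack between 0.005 and 0.035 m and y of tube_yellow_mid in the frame of carrier between 0.01 and 0.03 m) or (y of vial_yellow_mid in the frame of sample_rack between -0.035 and -0.005 m and y of tube_yellow_mid in the frame of carrier between -0.03 and -0.01 m) or (y of vial_yellow_mid in the frame of sample_rack between -0.075 and -0.045 m and y of tube_yellow_mid in the frame of carrier between -0.07 and -0.05 m)) and x of tube_yellow_mid in the frame of carrier between -0.01 and 0.01 m and z of tube_yellow_mid in the frame of carrier between 0.0455 and 0.0575 m and ((y of vial_purple_mid in the frame of sample_rack between 0.045 and 0.075 m and y of tube_purple_mid in the frame of carrier between 0.05 and 0.07 m) or (y of vial_purple_mid in the frame of sample_rack between 0.005 and 0.035 m and y of tube_purple_mid in the frame of carrier between 0.01 and 0.03 m) or (y of vial_purple_mid in the frame of sample_rack between -0.035 and -0.005 m and y of tube_purple_mid in the frame of carrier between -0.03 and -0.01 m) or (y of vial_purple_mid in the frame of sample_rack between -0.075 and -0.045 m and y of tube_purple_mid in the frame of carrier between -0.07 and -0.05 m)) and x of tube_purple_mid in the frame of carrier between -0.01 and 0.01 m and z of tube_purple_mid in the frame of carrier between 0.0455 and 0.0575 m); the robot touches nothing.
It fails at once if a sample tube is tipped over by more than about 50 degrees (angle between any of tube_blue_mid, tube_green_mid, tube_yellow_mid, tube_purple_mid's own z axis and vertical above 0.9 rad).
It fails at once if a small retained vial is taken out of its place (distance of any of vial_blue_mid, vial_green_mid, vial_yellow_mid, vial_purple_mid from where it was at the start of the episode above 0.025 m).
It also fails if it takes over 96 s, if anything falls off the work surface, if the arm or the gripper's body presses on something with over 40 N, if the wrist force passes 120 N, or if a joint passes its speed limit or range.

## Working session

There is one attempt and no reset: what is moved stays moved. The work goes in short steps, Python scripts to look and compute and a tool call to move; the robot and the scene stay as the last step left them, time stands still between calls to the robot, and variables do not carry over. Pictures are saved under pics/ and viewed, about 12 in all and at most 16, crops included, and the job is handed in when it is done.

Besides the shell and the picture viewer there is one more tool, called as name([rows], argument=value, ...), one row to a line, values as JSON. move_arm: Moves the arm, as the interface text tells. Its arguments: {"type":"object","properties":{"deltas":{"type":"array","items":{"type":"array"}},"jaw":{"type":"number"},"squeeze":{"type":"number"}},"required":["deltas"]}

```bash
mkdir -p pics; ls
cat > h.py <<'E'
import numpy as np, cv2
from bench import r
def save(n,fn):
    p,d=r.snapshot(n); cv2.imwrite('pics/'+fn+'.png',p[:,:,::-1]); np.savez('pics/'+fn+'.npz',p=p,d=d); return p,d
E
python3 - <<'E'
from h import *
print(r.sense())
for n in ("scene","top","wrist"): print(n,r.get_calibration(n)); save(n,n+'0')
E
```

```text
pics
{'time': 0.0, 'joint_pos': array([-6.89501405e+01,  7.51476000e+00,  8.53281170e+01, -2.04948592e-04,
        8.72608437e+01, -4.89295297e+00]), 'qd': array([ 0.06573014,  0.15655909,  0.03933547,  0.08669703,  0.05214779,
       -0.02058233]), 'joint_efforts': array([-1.59500109e-03, -5.69401324e+01, -5.00549841e+01, -8.04320061e-04,
        1.50628248e-02, -8.25022721e-05]), 'tool_pos': array([ 262.31143042, -539.02806993,  230.25918958]), 'tcp_rot': array([-94.77987784,  89.89627912, 111.16294458]), 'ft_force': array([-0.53813491, -0.24127501,  1.11103803]), 'wrist_torque': array([ 0.0292743 ,  0.00169706, -0.03052196]), 'finger_gap': 85.09499576631495}
scene {'fovy': 49.91829125233256, 'cx': 315.9027265069888, 'cy': 241.591651457668, 'k1': -0.04083962772824033, 'position': array([   8.83461303, -478.67364047,  543.38813958]), 'attitude': array([-123.6908201 ,   -0.23458461,  -52.00765956])}
top {'fovy': 50.84101746183758, 'cx': 331.93111349817235, 'cy': 244.43323855001904, 'k1': 0.016611019041679574, 'position': array([486.15318341, -30.19002938, 925.66112298]), 'attitude': array([-174.58885185,   -1.28035755,  -90.05726624])}
wrist {'fovy': 59.86055936690515, 'cx': 322.71961899637915, 'cy': 238.63753945451975, 'k1': -0.03266271377526863, 'tool_from_camera': array([[-5.90184043e-04, -2.88025572e-01,  9.57622536e-01,
        -1.42502350e+02],
       [ 9.99999768e-01, -4.96359517e-04,  4.67010388e-04,
         7.18225496e-01],
       [ 3.40814125e-04,  9.57622589e-01,  2.88025798e-01,
        -7.34325535e+01],
       [ 0.00000000e+00,  0.00000000e+00,  0.00000000e+00,
         1.00000000e+00]])}
```

View pics/top0.png

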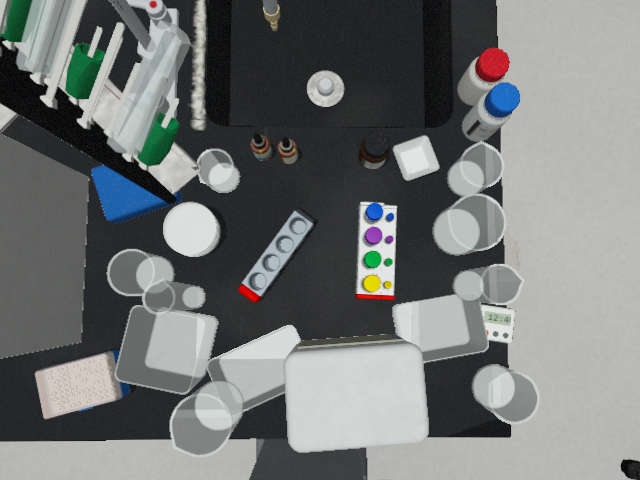

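View pics/scene0.png

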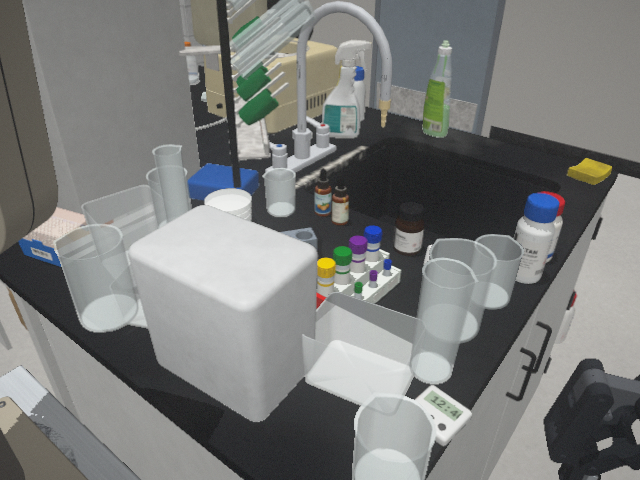

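The top view shows the rack with caps from its red end (297): yellow (372,283), green (372,260), purple (373,236), blue (374,212). The carrier lies diagonally with its red nose at (250,292), its tail at (302,215), and wells at about (258,281), (271,262), (285,244), (298,226). The scene view shows a big white box and tall beakers around the near side.

```bash
cat >> h.py <<'E'
from scipy.spatial.transform import Rotation as R
def cam(n,s=None):
    c=r.get_calibration(n)
    if n=='wrist':
        s=s or r.sense(); T=np.eye(4); T[:3,:3]=R.from_euler('xyz',s['tcp_rot'],degrees=True).as_matrix(); T[:3,3]=s['tool_pos']
        M=T@c['tool_from_camera']; A,p=M[:3,:3],M[:3,3]
    else: A=R.from_euler('xyz',c['attitude'],degrees=True).as_matrix(); p=c['position']
    f=240/np.tan(np.radians(c['fovy']/2)); K=np.array([[f,0,c['cx']],[0,f,c['cy']],[0,0,1]])
    return K,np.array([c['k1'],0,0,0,0.]),A,p
def rays(uv,C):
    K,D,A,p=C; q=cv2.undistortPoints(np.array(uv,float).reshape(-1,1,2),K,D)[:,0]
    return np.c_[q,np.ones(len(q))]@A.T
def plane(uv,z,C):
    d=rays(uv,C); return C[3]+d*((z-C[3][2])/d[:,2])[:,None]
def depthpts(d,C):
    v,u=np.mgrid[0:480,0:640]; return (rays(np.c_[u.ravel(),v.ravel()],C)*d.ravel()[:,None]+C[3]).reshape(480,640,3)
def tri(a,Ca,b,Cb):
    x,y=rays([a],Ca)[0],rays([b],Cb)[0]; t=np.linalg.lstsq(np.c_[x,-y],Cb[3]-Ca[3],rcond=None)[0]
    P,Q=Ca[3]+t[0]*x,Cb[3]+t[1]*y; return (P+Q)/2,np.linalg.norm(P-Q)
HUE=dict(blue=(105,125),purple=(130,155),green=(50,80),yellow=(22,35))
def blobs(p,col,box,amin=15,smin=120):
    h=cv2.cvtColor(p,cv2.COLOR_RGB2HSV); lo,hi=HUE[col]
    m=((h[...,0]>=lo)&(h[...,0]<=hi)&(h[...,1]>smin)&(h[...,2]>50)).astype(np.uint8)
    x0,y0,x1,y1=box; k=np.zeros_like(m); k[y0:y1,x0:x1]=m[y0:y1,x0:x1]
    n,l,st,ce=cv2.connectedComponentsWithStats(k)
    return sorted([(st[i,4],*ce[i].round(1)) for i in range(1,n) if st[i,4]>=amin],reverse=True)
E
python3 - <<'E'
from h import *
np.set_printoptions(precision=1,suppress=True)
t=np.load('pics/top0.npz'); s=np.load('pics/scene0.npz'); C=cam('top'); S=cam('scene')
W=depthpts(t['d'],C)
for c in HUE:
    b=blobs(t['p'],c,(350,195,400,305)); q=blobs(s['p'],c,(310,220,400,310))
    print(c,b,q)
    print('  plane99',plane([b[0][1:]],99,C)[0],'depth',W[int(b[0][2]),int(b[0][1])], 'vial',plane([b[1][1:]],52,C)[0] if len(b)>1 else '')
# carrier by depth height
Z=W[...,2]
m=np.zeros((480,640),np.uint8); m[200:305,230:320]=((Z>36)&(Z<60))[200:305,230:320]
P=W[m>0]; rect=cv2.minAreaRect(P[:,:2].astype(np.float32)); print('carrier rect',rect,np.median(P[:,2]))
w=[(258,281),(271,262),(285,244),(298,226)]; print(plane(w,46,C))
red=((t['p'][...,0]>150)&(t['p'][...,1]<60)); 
for box in ((230,270,270,310),(345,285,405,305)):
    x0,y0,x1,y1=box; v,u=np.nonzero(red[y0:y1,x0:x1]); print('red',u.mean()+x0,v.mean()+y0, W[int(v.mean()+y0),int(u.mean()+x0)])
print('table',W[180,330])
# obstacle height map
for v in range(20,460,20): print(v,[int(Z[v,u]) for u in range(60,520,20)])
E
```

```text
blue [(np.int32(236), np.float64(374.0), np.float64(211.3)), (np.int32(43), np.float64(389.8), np.float64(216.4))] [(np.int32(278), np.float64(372.7), np.float64(233.6)), (np.int32(76), np.float64(387.3), np.float64(263.6)), (np.int32(16), np.float64(372.2), np.float64(250.1))]
  plane99 [ 619.7 -118.6   99. ] depth [ 620.5 -118.8   97.1] vial [ 618.3 -151.2   52. ]
purple [(np.int32(221), np.float64(373.1), np.float64(235.0)), (np.int32(39), np.float64(389.1), np.float64(238.9))] [(np.int32(273), np.float64(357.9), np.float64(244.0)), (np.int32(61), np.float64(373.0), np.float64(275.1))]
  plane99 [ 580.2 -116.7   99. ] depth [ 580.3 -116.7   97.6] vial [ 578.7 -149.5   52. ]
green [(np.int32(227), np.float64(372.1), np.float64(259.0)), (np.int32(38), np.float64(388.1), np.float64(261.4))] [(np.int32(297), np.float64(342.2), np.float64(255.1)), (np.int32(70), np.float64(358.0), np.float64(287.1))]
  plane99 [ 540.5 -114.7   99. ] depth [ 540.5 -114.6   98.9] vial [ 539.4 -147.3   52. ]
yellow [(np.int32(236), np.float64(371.4), np.float64(282.9)), (np.int32(46), np.float64(387.6), n
[... 2138 characters left out ...]
-2, 75, 0, 2, 118, 133]
320 [79, 925, 0, -2, 74, 1, 0, 1, 3, 0, 0, 0, 0, 2, -1, -2, 1, 4, 3, 1, 3, 74, 13]
340 [76, 3, 1, 1, 49, 1, 0, 1, 0, 2, 3, 0, 0, 87, 118, 141, 159, 157, 3, 0, 1, 56, 14]
360 [0, 66, 65, 114, 26, 2, 1, 90, 4, 0, 2, 4, 201, 199, 198, 201, 200, 925, 198, -3, 0, 0, 0]
380 [66, 65, 69, 123, 99, 75, 46, -4, 36, 2, 4, 3, 199, 201, 200, 202, 199, 200, 199, 2, 3, 41, 0]
400 [68, 69, 69, 0, 0, 0, 0, 6, 138, 30, 57, 1, 198, 202, 199, 200, 201, 203, 201, 0, 0, 40, 6]
420 [1, 0, 0, -4, 0, 0, 94, 5, 4, 2, 0, -1, 198, 198, 199, 201, 202, 200, 200, -1, 4, -1, 0]
440 [-3, 0, -3, -861, -856, -856, 112, 72, 79, -868, -771, -417, 202, 199, 200, 200, 200, 199, 197, -865, -859, -861, -863]
```

```bash
cat >> h.py <<'E'
def tool(s=None):
    s=s or r.sense(); return R.from_euler('xyz',s['tcp_rot'],degrees=True).as_matrix(), s['tool_pos'], s
def go(target,row=None):
    """shift in tool axes to world target and turn about tool x so that jaws lie across 'row' (world xy vec)"""
    A,p,s=tool(); d=A.T@(np.array(target,float)-p)
    out=d.round(1).tolist()
    a=None
    if row is not None:
        n=np.array([-row[1],row[0],0.])/np.hypot(*row[:2]); v=A.T@n; a=np.degrees(np.arctan2(v[2],v[1])); a=(a+90)%180-90
    return out,a
E
python3 - <<'E'
from h import *
np.set_printoptions(precision=2,suppress=True)
A,p,s=tool(); print(A,p)
C=cam('top')
print('box200',plane([(285,345),(425,345),(285,450),(428,450)],200,C))
print('beakers',plane([(434,232),(475,150),(450,180),(455,285)],140,C))
print(go((500,-113,260),(-1,.046)))
print(go((520,-100,260),(-1,.046)))
E
```

```text
[[-0.    0.44 -0.9 ]
 [ 0.   -0.9  -0.44]
 [-1.   -0.   -0.  ]] [ 262.35 -539.13  230.46]
box200 [[ 412.07   20.    200.  ]
 [ 411.48 -178.63  200.  ]
 [ 269.12   18.76  200.  ]
 [ 267.72 -179.9   200.  ]]
beakers [[ 580.4  -208.43  140.  ]
 [ 712.47 -276.75  140.  ]
 [ 663.62 -235.57  140.  ]
 [ 497.3  -239.57  140.  ]]
([-29.1, -279.3, -400.1], np.float64(28.57786809153258))
([-29.1, -282.2, -423.8], np.float64(28.57786809153258))
```

Run:
```python
from h import *
print(go((520,-40,280),(-1,.046)))
```

```text
([-49.0, -336.2, -450.1], np.float64(28.57786809153258))
```

move_arm([
  [[-50,0,0],0],
  [[-50,-40,-60],10],
  [[-50,-80,-110],20],
  [[-50,-120,-160],28.6],
  [[-50,-150,-210],28.6],
  [[-50,-180,-260],28.6],
  [[-50,-220,-310],28.6],
  [[-50,-260,-360],28.6],
  [[-50,-300,-410],28.6],
  [[-50,-335,-450],28.6],
  [[-50,-335,-450],28.6],
  [[-50,-335,-450],28.6],
])

```text
time: 1.65
tool_pos: [520.2, -41.0, 280.6]
tcp_rot: [-31.9, 89.9, 145.5]
ft_force: [-0.2, 0.2, 0.4]
finger_gap: 85.2
```

Run:
```python
from h import *
s=r.sense(); p,d=save('wrist','w1'); print(s['tool_pos'],s['qd'])
np.savez('pics/w1s.npz',pos=s['tool_pos'],rot=s['tcp_rot'])
```

```text
[520.24865489 -41.00219748 280.62060698] [-2.04995516 -0.53745721  0.30734219 -0.11963251 -0.06408311 -0.05887776]
```

View pics/w1.png

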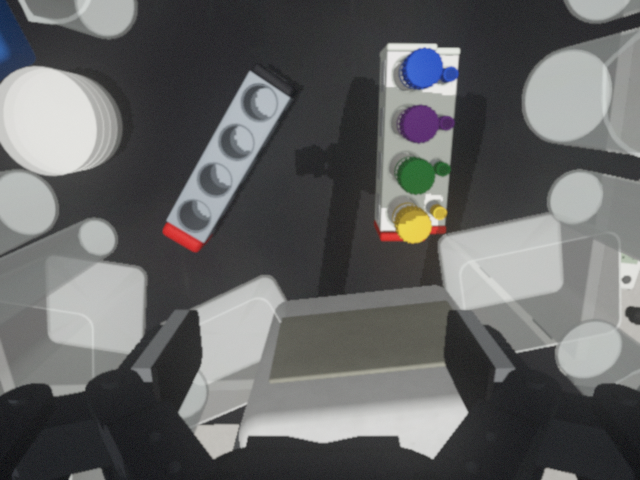

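Wrist view: carrier wells at about (263,101), (236,141), (216,179), (195,216), with the red nose at (183,237). Caps: blue (423,68), purple (418,124), green (415,175), yellow (412,224).

```bash
cat > m.py <<'E'
from h import *
np.set_printoptions(precision=1,suppress=True)
def holes(d,C,box):
    Z=depthpts(d,C)[...,2]; x0,y0,x1,y1=box
    m=np.zeros((480,640),np.uint8); m[y0:y1,x0:x1]=((Z>41)&(Z<60))[y0:y1,x0:x1]
    cs,h=cv2.findContours(m,cv2.RETR_CCOMP,cv2.CHAIN_APPROX_NONE)
    out=[cv2.minEnclosingCircle(c)+(cv2.contourArea(c),) for c,hh in zip(cs,h[0]) if hh[3]>=0 and cv2.contourArea(c)>40]
    return m,sorted([(c[0],c[1],rr,a) for c,rr,a in out])
if __name__=='__main__':
    s=np.load('pics/w1s.npz'); s=dict(tool_pos=s['pos'],tcp_rot=s['rot']); Wc=cam('wrist',s); T=cam('top')
    w=np.load('pics/w1.npz'); t=np.load('pics/top0.npz')
    for c in HUE:
        b=blobs(w['p'],c,(375,30,465,245)); a=blobs(t['p'],c,(350,195,400,305))
        print(c,b[:2],tri(b[0][1:],Wc,a[0][1:],T),'w@99',plane([b[0][1:]],99,Wc)[0],'vial',tri(b[1][1:],Wc,a[1][1:],T))
    mw,hw=holes(w['d'],Wc,(150,50,310,265)); mt,ht=holes(t['d'],T,(230,200,320,305))
    print(hw);print(ht)
    print('w@46',plane([x[:2] for x in hw],46,Wc));print('t@46',plane([x[:2] for x in ht],46,T))
    if len(hw)==len(ht):
        for a,b in zip(hw,ht): print(tri(a[:2],Wc,b[:2],T))
    P=depthpts(w['d'],Wc)[mw>0]; print(cv2.minAreaRect(P[:,:2].astype(np.float32)),np.median(P[:,2]))
E
python3 m.py
```

```text
Traceback (most recent call last):
  File "m.py", line 14, in <module>
    print(c,b[:2],tri(b[0][1:],Wc,a[0][1:],T),'w@99',plane([b[0][1:]],99,Wc)[0],'vial',tri(b[1][1:],Wc,a[1][1:],T))
                                                                                           ~^^^
IndexError: list index out of range
```

```bash
python3 - <<'E'
s=open('m.py').read()
a=s.index("        b=blobs(w"); b=s.index("    mw,hw")
s=s[:a]+'''        b=captop(w,Wc,c,(375,30,465,245)); a=captop(t,T,c,(350,195,400,305))
        print(c,b,tri(b,Wc,a,T),'w@99',plane([b],99,Wc)[0])
'''+s[b:]
s=s.replace("if __name__",'''def captop(n,C,col,box,z0=93,z1=105):
    h=cv2.cvtColor(n['p'],cv2.COLOR_RGB2HSV); lo,hi=HUE[col]; Z=depthpts(n['d'],C)[...,2]; x0,y0,x1,y1=box
    m=(h[...,0]>=lo)&(h[...,0]<=hi)&(h[...,1]>100)&(h[...,2]>50)&(Z>z0)&(Z<z1); k=np.zeros_like(m); k[y0:y1,x0:x1]=m[y0:y1,x0:x1]
    k=cv2.morphologyEx(k.astype(np.uint8),cv2.MORPH_CLOSE,np.ones((5,5))); cs=cv2.findContours(k,cv2.RETR_EXTERNAL,cv2.CHAIN_APPROX_NONE)[0]
    M=cv2.moments(max(cs,key=cv2.contourArea)); return M['m10']/M['m00'],M['m01']/M['m00']
if __name__''')
open('m.py','w').write(s)
E
python3 m.py
```

```text
blue (422.6211795092553, 67.97976754197158) (array([ 622. , -119.5,   93.7]), np.float64(2.411814993984728)) w@99 [ 622.6 -119.    99. ]
purple (419.3086120536435, 123.55889481337857) (array([ 582.3, -118.9,   87.3]), np.float64(2.3789116867738893)) w@99 [ 583.4 -117.2   99. ]
green (415.99875754348597, 175.52768903088392) (array([ 541.9, -117.1,   86.6]), np.float64(2.075110642472485)) w@99 [ 544.3 -115.4   99. ]
yellow (413.122307411464, 224.912011683096) (array([ 501.7, -114.8,   89.7]), np.float64(1.8891358438020254)) w@99 [ 504.6 -113.7   99. ]
[(194.71621704101562, 214.6081085205078, 16.56664276123047, 728.0), (214.5, 179.0, 16.77060890197754, 771.0), (236.67721557617188, 141.6265869140625, 17.028457641601562, 813.0), (259.43707275390625, 102.74475860595703, 18.322134017944336, 920.0)]
[(256.1956481933594, 280.810546875, 9.372294425964355, 242.5), (270.3688659667969, 262.18853759765625, 9.19603157043457, 233.0), (283.7608642578125, 243.2391357421875, 9.790574073791504, 237.5), (297.0, 225.0, 9.219644546508789, 233.0)]
w@46 [[509.2  78.3  46. ]
 [541.4  55.8  46. ]
 [573.5  32.2  46. ]
 [605.3   9.2  46. ]]
t@46 [[506.1  81.3  46. ]
 [538.3  57.2  46. ]
 [571.5  34.2  46. ]
 [603.6  11.3  46. ]]
(array([506.2,  82.9,  32.4]), np.float64(0.4173661214426145))
(array([539.4,  58.8,  33.7]), np.float64(0.8944057988616652))
(array([572.8,  35.2,  32.1]), np.float64(0.19650748936185558))
(array([606. ,  12. ,  27.5]), np.float64(0.3934374102802946))
((554.8543701171875, 46.28062438964844), (40.501346588134766, 180.244384765625), 54.56342697143555) 45.555107094176094
```

Run:
```python
from h import *
print(go((503.5,-113.5,130),(-1,.045)))
```

```text
([150.7, 72.6, 13.1], np.float64(-0.10105727564243239))
```

move_arm([
  [[30,60,11],0],
  [[90,72.6,13],0],
  [[150,72.6,13],0],
  [[150,72.6,13],0],
  [[150,72.6,13],0],
])

```text
time: 2.33
tool_pos: [504.4, -114.7, 133.0]
tcp_rot: [-163.9, 89.9, 13.3]
ft_force: [0.5, 0.3, 0.8]
finger_gap: 85.4
```

Run:
```python
from m import *
s=r.sense(); p,d=save('wrist','w2'); C=cam('wrist',s); n=dict(p=p,d=d); np.savez('pics/w2s.npz',pos=s['tool_pos'],rot=s['tcp_rot'])
print(s['tool_pos'],s['tcp_rot'])
s1=np.load('pics/w1s.npz'); C1=cam('wrist',dict(tool_pos=s1['pos'],tcp_rot=s1['rot'])); w1=np.load('pics/w1.npz')
for c in HUE:
    try:
        b=captop(n,C,c,(0,0,640,400)); a=captop(w1,C1,c,(375,30,465,245)); print(c,b,plane([b],99,C)[0],'tri',tri(b,C,a,C1),depthpts(d,C)[int(b[1]),int(b[0])])
    except Exception as e: print(c,e)
```

```text
[ 504.4 -114.7  133. ] [-163.9   89.9   13.3]
blue (320.0155469183787, 14.317416250231352) [ 615.  -119.6   99. ] tri (array([ 621.3, -121.2,   82.6]), np.float64(6.263252815286555)) [ 615.2 -119.6   98.7]
purple (320.212617170064, 99.5767494916431) [ 583.7 -118.1   99. ] tri (array([ 583.5, -118. ,   95.7]), np.float64(0.5024873360083304)) [ 583.9 -118.    98.7]
green (320.9479408192558, 195.40267196643478) [ 544.5 -116.5   99. ] tri (array([ 543.6, -116.4,   94.2]), np.float64(0.03341887344536903)) [ 544.7 -116.1   98.9]
yellow (321.16239932684215, 280.6233922346436) [ 505.2 -114.6   99. ] tri (array([ 503.6, -114.5,   95.2]), np.float64(0.10364022020405751)) [ 505.8 -114.6   99.6]
```

View pics/w2.png

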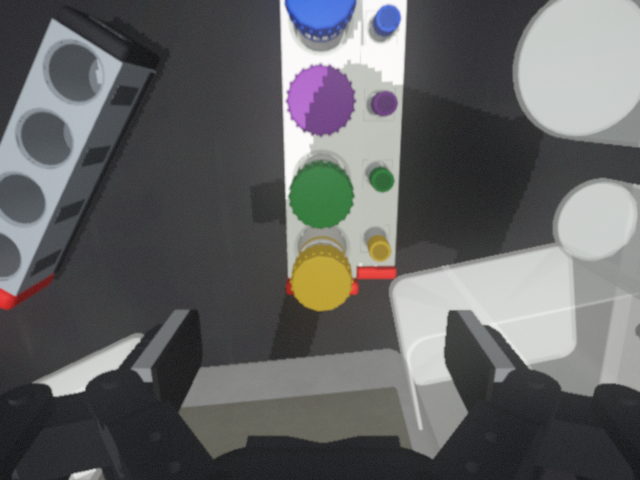

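Yellow cap is centred at (321,281), with green at (321,195), purple at (320,100) and the vials to their right. The cap lies almost exactly under the TCP.

move_arm([
  [[0,0,-0.5],0],
  [[30,0,-0.5],0],
  [[63,0,-0.5],0],
  [[63,0,-0.5],0],
  [[63,0,-0.5],0],
], jaw=0.2)

```text
time: 3.0
tool_pos: [507.6, -115.0, 73.4]
tcp_rot: [168.9, 89.6, -13.8]
ft_force: [0.2, 0.3, 0.8]
finger_gap: 51.1
```

move_arm([
  [[0,0,0],0],
  [[0,0,0],0],
  [[0,0,0],0],
  [[0,0,0],0],
  [[0,0,0],0],
], jaw=-1, squeeze=40)

```text
time: 3.62
tool_pos: [509.5, -115.5, 75.9]
tcp_rot: [168.3, 89.4, -14.4]
ft_force: [-1.4, 1.6, 7.6]
finger_gap: 26.2
```

Run:
```python
from m import *
p,d=save('wrist','w3'); 
s=r.sense(); print(s)
cv2.imwrite('pics/w3.png',p[180:,:,::-1])
print(go((505,-114.6,70),(-1,.045)))
```

```text
{'time': 3.675, 'joint_pos': array([-18.4,   2.6, 107.3,   0. ,  69.5,  74.3]), 'qd': array([-0. ,  0. , -0.1, -0.1, -0. ,  0. ]), 'joint_efforts': array([ -0.3, -44.2, -42.1,  -0.2,  -0.2,  -0. ]), 'tool_pos': array([ 509.6, -115.6,   75.9]), 'tcp_rot': array([168.3,  89.4, -14.4]), 'ft_force': array([0.2, 1. , 7.7]), 'wrist_torque': array([ 0.1,  0.1, -0.1]), 'finger_gap': 26.412821707975684}
([5.9, -0.8, 4.7], np.float64(-0.1313547393393577))
```

View pics/w3.png

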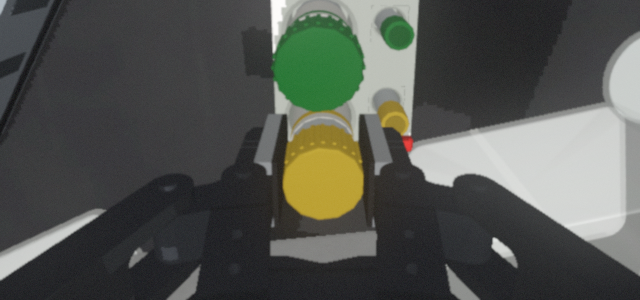

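The yellow cap (323,358 in full frame) is gripped, but the TCP sits about 5 mm too far out and 6 mm too high. I'll reopen, correct and grip again.

move_arm([
  [[0,0,0],0],
  [[0,0,0],0],
  [[3,0,3],0],
  [[6,-1,5],0],
  [[6,-1,5],0],
  [[6,-1,5],0],
  [[6,-1,5],0],
], jaw=0.0)

```text
time: 4.55
tool_pos: [504.8, -114.4, 70.0]
tcp_rot: [168.1, 89.4, -14.6]
ft_force: [0.5, -0.3, 0.4]
finger_gap: 42.8
```

move_arm([
  [[0,0,0],0],
  [[0,0,0],0],
  [[0,0,0],0],
  [[0,0,0],0],
  [[0,0,0],0],
], jaw=-1, squeeze=40)

```text
time: 5.18
tool_pos: [505.0, -114.4, 70.2]
tcp_rot: [167.9, 89.4, -14.8]
ft_force: [-0.7, 0.6, 3.3]
finger_gap: 26.0
```

move_arm([
  [[-20,0,0],0],
  [[-50,0,0],0],
  [[-80,0,0],0],
  [[-80,0,0],0],
])

```text
time: 5.68
tool_pos: [505.8, -114.8, 152.9]
tcp_rot: [166.8, 89.1, -15.9]
ft_force: [0.8, -0.1, -0.9]
finger_gap: 26.3
```

Run:
```python
from h import *
s=r.sense(); print(s['tool_pos'],s['finger_gap'],s['ft_force'],s['joint_pos']); print(go((507.2,80,150),(-.814,.581)))
```

```text
[ 505.78416163 -114.75379717  152.86409086] 26.263872710606893 [ 0.83466846 -0.06668224 -0.86541101] [-1.84774086e+01 -3.14667968e+00  1.04466452e+02  4.18558839e-02
  7.77697872e+01  7.42170342e+01]
([2.0, -194.6, 7.8], np.float64(32.812421502290434))
```

move_arm([
  [[0,-25,1],4],
  [[0,-60,2],10],
  [[0,-95,4],16],
  [[0,-130,6],22],
  [[0,-165,7],28],
  [[1,-185,8],32.8],
  [[2,-195,8],32.8],
  [[2,-195,8],32.8],
  [[2,-195,8],32.8],
])

```text
time: 6.8
tool_pos: [506.9, 79.6, 149.7]
tcp_rot: [-162.4, 89.1, -17.9]
ft_force: [-0.4, 0.2, -0.3]
finger_gap: 26.8
```

Run:
```python
from m import *
s=r.sense(); p,d=save('wrist','w4'); C=cam('wrist',s); print(s['tool_pos'],s['tcp_rot'],s['finger_gap'])
m,h=holes(d,C,(0,0,640,420)); print(h); print(plane([x[:2] for x in h],46,C)); print(go((507.2,80,150),(-.814,.581)))
n=dict(p=p,d=d); b=captop(n,C,'yellow',(0,0,640,480),150,200); print('cap',b,depthpts(d,C)[int(b[1]),int(b[0])])
```

```text
[506.9  79.6 149.7] [-162.4   89.1  -17.9] 26.7705076079729
[(321.5, 104.30769348144531, 26.69709014892578, 2096.0), (321.5, 173.63043212890625, 24.98260498046875, 1875.0), (321.6868591308594, 28.832611083984375, 28.407752990722656, 2350.5), (578.5, 10.0, 13.647443771362305, 84.5), (607.4755859375, 52.621952056884766, 28.382123947143555, 1995.5)]
[[ 573.2   33.4   46. ]
 [ 541.3   56.2   46. ]
 [ 605.2   10.4   46. ]
 [ 533.  -109.4   46. ]
 [ 504.1 -113.    46. ]]
([-0.1, -0.5, 0.1], np.float64(0.00782923290633164))
cap (322.8503401360544, 349.0057260314198) [509.9  77.4 178.6]
```

View pics/w4.png

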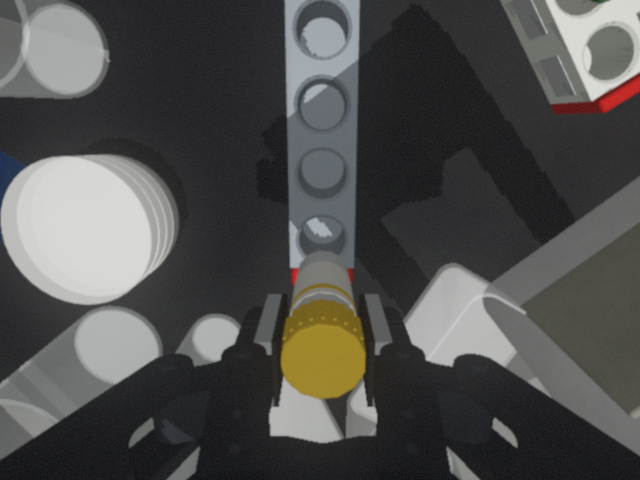

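The wrist view shows the held yellow tube in line with the carrier row, and the wells ahead at (322,174), (322,104) and (322,29). Extrapolated, the nose well lies at about (508.8, 79.4).

Run:
```python
from h import *
print(go((508.5,79.5,71)), tool()[0].round(3))
```

```text
([78.9, -0.4, -0.1], None) [[ 0.015 -0.581 -0.814]
 [-0.005 -0.814  0.581]
 [-1.    -0.005 -0.015]]
```

move_arm([
  [[20,0,0],0],
  [[40,0,0],0],
  [[55,0,0],0],
  [[65,0,0],0],
  [[73,0,0],0],
  [[79,0,0],0],
  [[79,0,0],0],
  [[79,0,0],0],
])

```text
time: 7.85
tool_pos: [508.5, 79.3, 71.2]
tcp_rot: [-161.1, 89.1, -16.6]
ft_force: [-0.6, 0.6, -0.7]
finger_gap: 26.6
```

move_arm([
  [[0,0,0],0],
  [[0,0,0],0],
  [[0,0,0],0],
  [[-20,0,0],0],
  [[-55,0,0],0],
  [[-75,0,0],0],
  [[-75,0,0],0],
], jaw=0.0)

```text
time: 8.72
tool_pos: [508.8, 79.7, 148.3]
tcp_rot: [-157.2, 88.8, -12.7]
ft_force: [0.6, 0.1, -0.1]
finger_gap: 42.7
```

Run:
```python
from m import *
s=r.sense(); p,d=save('wrist','w5'); C=cam('wrist',s); print(s['tool_pos'],s['tcp_rot'],s['finger_gap'])
b=captop(dict(p=p,d=d),C,'yellow',(0,0,640,480),80,120); print('cap',b,depthpts(d,C)[int(b[1]),int(b[0])],plane([b],99,C)); print(go((544.6,-116.5,135),(-1,.045)))
```

```text
[508.8  79.7 148.3] [-157.2   88.8  -12.7] 42.67245605524229
cap (324.338016581229, 268.99816467312195) [510.5  77.9  99.4] [[509.9  78.1  99. ]]
([13.1, 138.4, -143.6], np.float64(-32.922235739511905))
```

Run:
```python
from h import *
print(go((544.4,-116.4,120),(-1,.045)),go((544.4,-116.4,70),(-1,.045)))
```

```text
([28.1, 138.5, -143.2], np.float64(-32.922235739511905)) ([78.1, 138.8, -142.3], np.float64(-32.922235739511905))
```

move_arm([
  [[0,20,-20],-5],
  [[0,50,-50],-13],
  [[5,80,-85],-21],
  [[15,110,-115],-28],
  [[25,130,-135],-33],
  [[28,138,-143],-33],
  [[40,138.5,-143],-33],
  [[60,138.5,-142.5],-33],
  [[78,138.5,-142.5],-33],
  [[78,138.5,-142.5],-33],
  [[78,138.5,-142.5],-33],
  [[78,138.5,-142.5],-33],
])

```text
time: 10.28
tool_pos: [545.5, -116.3, 71.1]
tcp_rot: [167.5, 88.9, -15.0]
ft_force: [-0.7, 0.4, -0.3]
finger_gap: 42.7
```

move_arm([
  [[0,0,0],0],
  [[0,0,0],0],
  [[0,0,0],0],
  [[0,0,0],0],
  [[0,0,0],0],
], jaw=-1, squeeze=40)

```text
time: 10.9
tool_pos: [546.0, -116.5, 71.9]
tcp_rot: [167.3, 88.8, -15.2]
ft_force: [-0.3, 0.1, 5.2]
finger_gap: 26.4
```

Run:
```python
from h import *
s=r.sense(); print(s['tool_pos'],s['joint_pos']);print(go((541.1,56.3,150),(-.814,.581)),go((541.1,56.3,s['tool_pos'][2]+1),(-.814,.581)),go((s['tool_pos'][0],s['tool_pos'][1],150)))
```

```text
[ 546.04493004 -116.50280836   71.85063624] [-1.73345295e+01  7.71053957e+00  1.02304531e+02  4.76386278e-02
  6.88002410e+01  7.51485081e+01]
([-79.2, -172.1, 10.9], np.float64(33.01389651944132)) ([-2.0, -172.4, 12.4], np.float64(33.01389651944132)) ([-78.1, 0.4, -1.6], None)
```

move_arm([
  [[-25,0,0],0],
  [[-55,0,-1],0],
  [[-78,0,-1],0],
  [[-79,-20,0],4],
  [[-79,-50,2],10],
  [[-79,-85,4],17],
  [[-79,-120,6],24],
  [[-79,-150,8],30],
  [[-79,-168,9],33],
  [[-79,-171,9.5],33],
  [[-79,-171,9.5],33],
  [[-79,-171,9.5],33],
])

```text
time: 12.4
tool_pos: [542.4, 54.3, 149.7]
tcp_rot: [-160.7, 88.8, -16.2]
ft_force: [-0.1, -0.2, 0.3]
finger_gap: 26.6
```

Run:
```python
from m import *
s=r.sense(); p,d=save('wrist','w6'); C=cam('wrist',s); print(s['tool_pos'],s['tcp_rot'],s['finger_gap'])
m,h=holes(d,C,(280,0,360,420)); print(h); print(plane([x[:2] for x in h],46,C))
print(go((542.4,55.4,73),(-.814,.581)))
```

```text
[542.4  54.3 149.7] [-160.7   88.8  -16.2] 26.615265817720562
[(321.99139404296875, 180.4682159423828, 24.864757537841797, 1842.5), (322.3518981933594, 111.52445983886719, 26.526885986328125, 2060.5)]
[[573.8  32.9  46. ]
 [605.7   9.9  46. ]]
([76.8, -0.3, 2.2], np.float64(-0.014748426365713385))
```

View pics/w6.png

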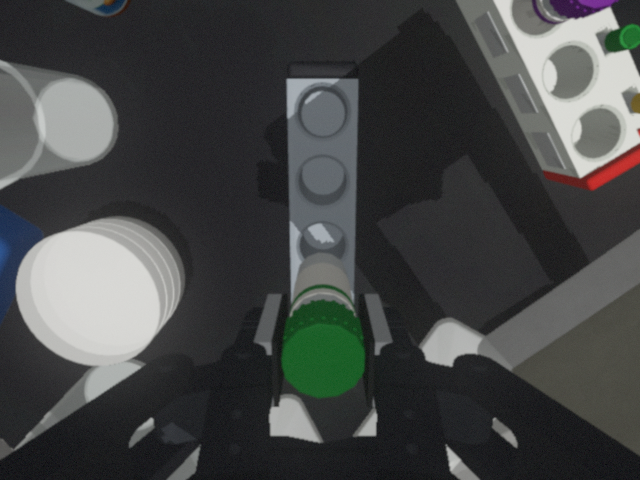

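The green tube is held above the second well: (322,243) is that well, (322,180) the third and (322,111) the last. The rack's first two tube wells are now empty.

move_arm([
  [[20,0,1],0],
  [[40,0,2],0],
  [[55,0,2],0],
  [[65,0,2],0],
  [[72,0,2],0],
  [[77,0,2],0],
  [[77,0,2],0],
  [[77,0,2],0],
])

```text
time: 13.45
tool_pos: [542.8, 55.1, 73.3]
tcp_rot: [-159.8, 88.8, -15.3]
ft_force: [-0.3, -0.7, -0.6]
finger_gap: 26.5
```

move_arm([
  [[0,0,0],0],
  [[0,0,0],0],
  [[0,0,0],0],
  [[-20,0,0],0],
  [[-55,0,0],0],
  [[-75,0,0],0],
  [[-75,0,0],0],
], jaw=0.0)

```text
time: 14.32
tool_pos: [542.7, 55.6, 150.4]
tcp_rot: [-157.2, 88.5, -12.7]
ft_force: [-1.2, -0.1, -1.1]
finger_gap: 42.6
```

Run:
```python
from m import *
s=r.sense(); p,d=save('wrist','w7'); C=cam('wrist',s); print(s['tool_pos'],s['tcp_rot'],s['finger_gap'])
b=captop(dict(p=p,d=d),C,'green',(200,150,440,480),80,120); print('cap',b,depthpts(d,C)[int(b[1]),int(b[0])],plane([b],99,C)); print(go((583.7,-118.0,120),(-1,.045)),go((583.7,-118.0,70),(-1,.045)))
```

```text
[542.7  55.6 150.4] [-157.2   88.5  -12.7] 42.58747796345809
cap (319.4352420579882, 269.898817779539) [544.7  56.7  98.1] [[544.4  56.6  99. ]]
([30.6, 117.1, -134.4], np.float64(-32.9443664348088)) ([80.6, 117.5, -133.3], np.float64(-32.9443664348088))
```

move_arm([
  [[0,15,-18],-5],
  [[0,40,-45],-13],
  [[5,65,-78],-21],
  [[15,90,-105],-28],
  [[25,110,-126],-33],
  [[30,117,-133],-33],
  [[42,117,-133],-33],
  [[62,117.5,-133],-33],
  [[81,117.5,-132.5],-33],
  [[81,117.5,-132.5],-33],
  [[81,117.5,-132.5],-33],
  [[81,117.5,-132.5],-33],
])

```text
time: 15.88
tool_pos: [583.8, -117.6, 70.6]
tcp_rot: [168.1, 88.6, -14.4]
ft_force: [-0.2, 0.3, 0.1]
finger_gap: 42.9
```

move_arm([
  [[0,0,0],0],
  [[0,0,0],0],
  [[0,0,0],0],
  [[0,0,0],0],
  [[0,0,0],0],
], jaw=-1, squeeze=40)

```text
time: 16.5
tool_pos: [584.4, -117.8, 71.4]
tcp_rot: [168.1, 88.5, -14.5]
ft_force: [0.3, -0.2, 6.1]
finger_gap: 26.8
```

Run:
```python
from h import *
s=r.sense(); print(s['tool_pos'],s['joint_pos']);x,y,z=s['tool_pos'];print(go((573.9,32.7,150),(-.814,.581)),go((x,y,150)))
```

```text
[ 584.42529303 -117.82542505   71.37732205] [-1.63555275e+01  1.29693771e+01  9.64089828e+01  5.29326645e-02
  6.91281943e+01  7.61439437e+01]
([-79.8, -149.5, 15.1], np.float64(32.99347854176699)) ([-78.6, 0.4, -2.0], None)
```

move_arm([
  [[-25,0,0],0],
  [[-55,0,-1],0],
  [[-78,0,-2],0],
  [[-80,-20,0],4],
  [[-80,-50,3],10],
  [[-80,-80,7],17],
  [[-80,-110,10],24],
  [[-80,-135,13],30],
  [[-80,-147,15],33],
  [[-80,-149.5,15],33],
  [[-80,-149.5,15],33],
  [[-80,-149.5,15],33],
])

```text
time: 18.0
tool_pos: [574.0, 32.0, 150.0]
tcp_rot: [-159.6, 88.5, -15.1]
ft_force: [1.3, -0.1, -0.7]
finger_gap: 26.5
```

Run:
```python
from m import *
s=r.sense(); p,d=save('wrist','w8'); C=cam('wrist',s); print(s['tool_pos'],s['tcp_rot'],s['finger_gap'])
m,h=holes(d,C,(280,0,360,420)); print(h); print(plane([x[:2] for x in h],46,C))
print(go((574.2,32.5,72.5),(-.814,.581)))
```

```text
[574.  32. 150.] [-159.6   88.5  -15.1] 26.5039294945369
[(322.7362365722656, 179.1051788330078, 24.879796981811523, 1845.5)]
[[606.3   9.7  46. ]]
([77.6, 0.3, 2.0], np.float64(-0.0211701561451747))
```

move_arm([
  [[20,0,1],0],
  [[40,0,1],0],
  [[55,0,1.5],0],
  [[65,0,2],0],
  [[72,0,2],0],
  [[77.5,0,2],0],
  [[77.5,0,2],0],
  [[77.5,0,2],0],
])

```text
time: 19.05
tool_pos: [574.8, 32.7, 73.1]
tcp_rot: [-158.9, 88.5, -14.4]
ft_force: [-0.4, 0.2, 0.2]
finger_gap: 26.5
```

move_arm([
  [[0,0,0],0],
  [[0,0,0],0],
  [[0,0,0],0],
  [[-20,0,0],0],
  [[-55,0,0],0],
  [[-75,0,0],0],
  [[-75,0,0],0],
], jaw=0.0)

```text
time: 19.92
tool_pos: [574.6, 33.2, 151.0]
tcp_rot: [-156.9, 88.2, -12.4]
ft_force: [0.7, -0.1, -1.1]
finger_gap: 43.1
```

Run:
```python
from m import *
s=r.sense(); p,d=save('wrist','w9'); C=cam('wrist',s); print(s['tool_pos'],s['tcp_rot'],s['finger_gap'])
b=captop(dict(p=p,d=d),C,'purple',(200,150,440,480),80,120); print('cap',b,depthpts(d,C)[int(b[1]),int(b[0])],plane([b],99,C))
try:
  b=captop(dict(p=p,d=d),C,'blue',(440,0,640,300),80,120); print('blue',b,plane([b],99,C))
except Exception as e: print(e)
print(go((623,-119.8,120),(-1,.045)),go((623,-119.8,70),(-1,.045)))
```

```text
[574.6  33.2 151. ] [-156.9   88.2  -12.4] 43.09620938383012
cap (323.5115646258503, 266.08714285714285) [577.1  31.6  99.2] [[576.9  31.5  99. ]]
blue (534.9502593835825, 12.351235886481538) [[ 617.9 -109.7   99. ]]
([31.4, 96.1, -128.4], np.float64(-32.94703381272052)) ([81.4, 96.6, -127.1], np.float64(-32.94703381272052))
```

move_arm([
  [[0,12,-18],-5],
  [[0,30,-45],-13],
  [[5,52,-76],-21],
  [[15,75,-104],-28],
  [[25,90,-122],-33],
  [[31,96,-127],-33],
  [[42,96,-127],-33],
  [[62,96.5,-127],-33],
  [[81.5,96.5,-126.5],-33],
  [[81.5,96.5,-126.5],-33],
  [[81.5,96.5,-126.5],-33],
  [[81.5,96.5,-126.5],-33],
])

```text
time: 21.48
tool_pos: [623.4, -119.5, 71.0]
tcp_rot: [169.0, 88.2, -13.6]
ft_force: [0.4, 0.3, -0.1]
finger_gap: 42.5
```

move_arm([
  [[0,0,0],0],
  [[0,0,0],0],
  [[0,0,0],0],
  [[0,0,0],0],
  [[0,0,0],0],
], jaw=-1, squeeze=40)

```text
time: 22.1
tool_pos: [624.0, -119.7, 71.9]
tcp_rot: [168.8, 88.2, -13.7]
ft_force: [-1.0, 1.0, 5.0]
finger_gap: 26.6
```

Run:
```python
from h import *
s=r.sense(); print(s['tool_pos'],s['joint_pos']);x,y,z=s['tool_pos'];print(go((606.5,9.5,150),(-.814,.581)),go((x,y,150)))
```

```text
[ 623.99991686 -119.70243034   71.87361333] [-1.55148088e+01  1.82281360e+01  9.00656639e+01  6.21466246e-02
  6.98634349e+01  7.69924600e+01]
([-79.6, -127.8, 20.7], np.float64(32.979738309537765)) ([-78.1, 0.5, -2.5], None)
```

move_arm([
  [[-25,0,-1],0],
  [[-55,0,-2],0],
  [[-78,0,-2],0],
  [[-80,-20,0],4],
  [[-80,-45,5],10],
  [[-80,-70,9],17],
  [[-80,-95,14],24],
  [[-80,-115,18],30],
  [[-80,-125,20.5],33],
  [[-80,-128,20.5],33],
  [[-80,-128,20.5],33],
  [[-80,-128,20.5],33],
])

```text
time: 23.6
tool_pos: [606.7, 9.1, 150.2]
tcp_rot: [-158.5, 88.2, -14.0]
ft_force: [-0.0, -0.3, -0.7]
finger_gap: 26.2
```

Run:
```python
from h import *
s=r.sense(); p,d=save('wrist','w10'); print(s['tool_pos'],s['tcp_rot'],s['finger_gap']); print(go((606.5,9.5,73),(-.814,.581)))
```

```text
[606.67356742   9.14827218 150.19595577] [-158.46616174   88.17071573  -13.9853357 ] 26.246093732944335
([77.2, 0.7, 2.7], np.float64(-0.027361599370237855))
```

View pics/w10.png

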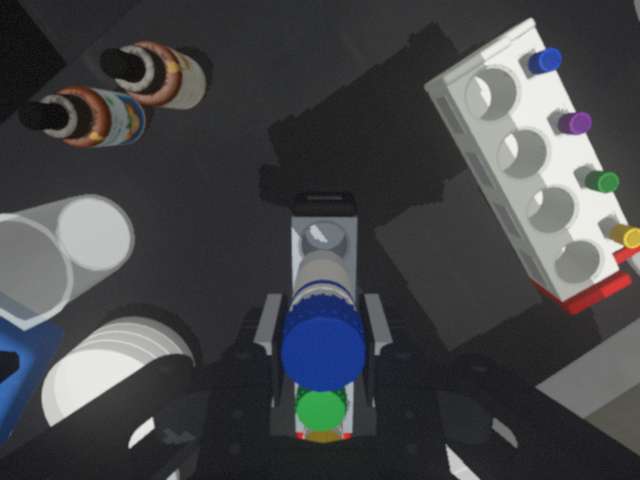

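The blue tube is held in line with the last well (323,240). Green (320,410) and yellow (322,437) stand behind it, and all four vials stand upright in the rack at (545,60), (575,123), (603,182) and (626,236).

move_arm([
  [[20,0,1],0],
  [[40,0,2],0],
  [[55,0.5,2.5],0],
  [[65,0.5,2.5],0],
  [[72,0.5,2.5],0],
  [[77,0.5,2.5],0],
  [[77,0.5,2.5],0],
  [[77,0.5,2.5],0],
])

```text
time: 24.65
tool_pos: [607.2, 9.6, 73.8]
tcp_rot: [-158.2, 88.1, -13.7]
ft_force: [0.0, 1.5, -0.7]
finger_gap: 26.7
```

move_arm([
  [[0,0,0],0],
  [[0,0,0],0],
  [[0,0,0],0],
  [[-20,0,0],0],
  [[-55,0,0],0],
  [[-85,0,0],0],
  [[-130,0,0],0],
  [[-150,60,-30],0],
  [[-150,100,-50],0],
  [[-150,100,-50],0],
  [[-150,100,-50],0],
], jaw=0.0)

```text
time: 26.02
tool_pos: [585.1, -99.5, 225.0]
tcp_rot: [-157.2, 88.1, -12.8]
ft_force: [0.8, -0.6, 0.4]
finger_gap: 42.7
```

Run:
```python
from m import *
s=r.sense(); print(s['tool_pos'],s['finger_gap'])
p,d=save('wrist','w11'); t,td=save('top','top1'); T=cam('top'); C=cam('wrist',s)
for c in HUE:
  for nm,n,K,b in (('top',dict(p=t,d=td),T,(230,190,320,310)),('wrist',dict(p=p,d=d),C,(0,0,640,480))):
    try:
        q=captop(n,K,c,b,85,112); P=depthpts(n['d'],K)[int(q[1]),int(q[0])]; v=plane([q],99,K)[0][:2]-(557,44.6); print(c,nm,q,'depth z',P[2],'carrier y',v@(-.814,.581),'x',v@(.581,.814))
    except Exception as e: print(c,nm,e)
  print('  vials now',blobs(t,c,(380,195,400,305))[:1],'before',blobs(np.load('pics/top0.npz')['p'],c,(380,195,400,305))[:1])
cv2.imwrite('pics/top1c.png',cv2.resize(t[180:320,220:420,::-1],None,fx=3,fy=3))
```

```text
[585.1 -99.5 225. ] 42.68441690829534
blue top (293.77777777777777, 219.97970085470084) depth z 97.9403682011208 carrier y -56.67809294496859 x 3.051080430137001
blue wrist (182.69569854248132, 293.44377295888137) depth z 98.84588737160561 carrier y -63.96513566544804 x -1.2178837804947127
  vials now [] before [(np.int32(43), np.float64(389.8), np.float64(216.4))]
purple top (281.53365384615387, 239.744391025641) depth z 97.32150054576925 carrier y -18.430713306955926 x 0.17404471239607278
purple wrist (186.13931436907367, 341.2247994164843) depth z 99.22977173735546 carrier y -26.667155459559122 x -0.30726590383107055
  vials now [] before [(np.int32(39), np.float64(389.1), np.float64(238.9))]
green top (266.9350547730829, 259.67840375586854) depth z 98.29114741646288 carrier y 21.939845708741576 x 0.27631020245971116
green wrist max() iterable argument is empty
  vials now [(np.int32(37), np.float64(388.2), np.float64(261.4))] before [(np.int32(38), np.float64(388.1), np.float64(261.4))]
yellow top (252.89766741911208, 280.07674943566593) depth z 99.69140470395212 carrier y 62.019956792770714 x -0.8155663419123298
yellow wrist (181.08, 442.28) depth z 98.62245181401227 carrier y 62.076607392168675 x 12.03235439897201
  vials now [(np.int32(46), np.float64(387.6), np.float64(284.2))] before [(np.int32(46), np.float64(387.6), np.float64(284.2))]
```

View pics/w11.png

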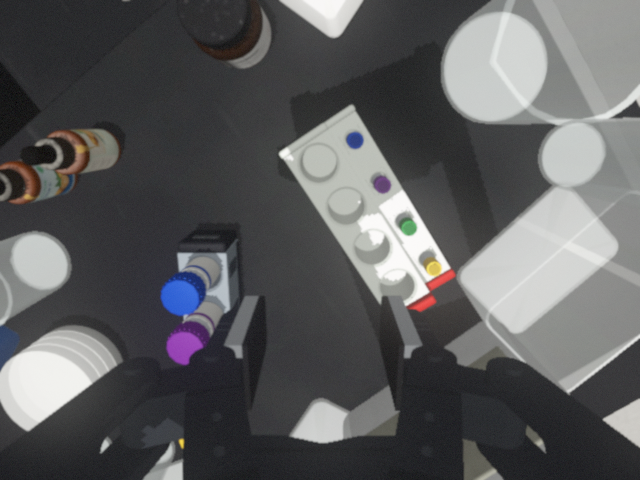

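View pics/top1c.png

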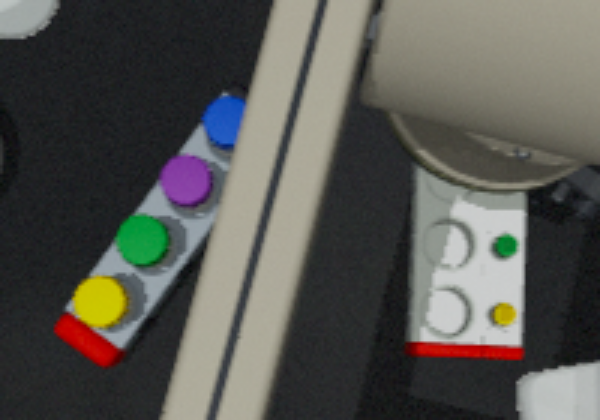

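The tubes stand from the red nose as yellow, green, purple, blue, with cap tops at 97–100 mm. All four vials stand in the rack, and the gripper is clear.

```bash
python3 -c "
from h import *
print(r.sense()['qd'].round(2)); print(r.hand_in())"
```

```text
[ 0.5   0.34  0.21 -0.11 -0.13 -0.21]
the job is handed in; nothing more can be done
None
```

I moved all four tubes from the rack to the carrier and handed the job in after about 26 s of robot time. From the red nose they stand yellow, green, purple, blue, as they stood from the rack's red end.

**Tube checks:** In the last views the cap tops measured 97–100 mm high (99 mm is fully seated). In the top view the caps sat within about 3.5 mm of their well centres, and blue's reading is off partly because the arm hid some of its cap.

**Wrist view disagreed in part:** For blue and purple it placed the caps 4–7 mm farther from the nose than nominal. For yellow it was 12 mm off across the row and for green it found no cap, because the gripper hid most of both. I relied on the top view for those two.

**Vials:** All four stand upright in the last wrist picture. Green and yellow are unmoved in the top view to within 0.1 pixel. The arm hid blue and purple there, so I checked those two only by eye.

**One correction:** The first grip on yellow was about 5 mm off, so I reopened, re-centred and gripped again before lifting. At hand-in the open gripper was well above everything and touching nothing.

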